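Hold a glued gear in the light press

TASK

The printed gear has just been glued and must be held while it sets. Lay the gear flat and centred on the round steel anvil of the small press, swing the press's arm over it against its stop, then slide the plunger down gently so that its sprung pad holds the gear with the spring pushed in by about 5 mm, and let go. The gear is fragile: the pad must never push on it with more than 12 N (12 mm of spring), and leave the glue stick, the jar and the black cap where they are.

Things in the scene. Friction and masses are not known exactly. Their poses are not given: they have to be found in the camera images.
- gear: printed orange spur gear lying flat on the worktop, 41 mm across its teeth; its toothed disc is 10 mm thick and a small boss in the middle reaches 14 mm; 0.02 kg. Origin: centre of its underside; z up.
- anvil_top (a point): centre of the top of the press's anvil, a round steel disc of 68 mm diameter, 26 mm above the worktop. The press is a fixed grey metal stand, base plate 110 x 235 mm, top at 12 mm. Its x and y axes are those of the press: the round post stands 130 mm from the anvil in the direction of -y.
- post_axis (a point): point on the vertical axis of the press's post, at 119 mm above the worktop, the height of the top of the arm's hub (40 mm diameter); the bare post stands up to 130 mm. The swing arm turns about this axis.
- swing_arm (a joint): angle of the swing arm about the post, rad. 0: against its stop, arm and plunger straight above the anvil; positive: swung aside, anticlockwise as seen from above (towards the -x side of the press), up to 1.5. The arm is 26 mm wide, lies 88 to 108 mm above the worktop, is stiff to turn (about 0.3 N m, that is 2.3 N at the plunger) and stays where it is left.
- knob_top (a point): centre of the top of the plunger's black round knob, 32 mm diameter and 24 mm high, at the end of the swing arm, 130 mm from the post's axis; 170 mm above the worktop when the plunger is fully raised, and it sinks with the plunger. A steel rod of 20 mm diameter is below it.
- plunger (a joint): how far the plunger is slid down through the end of the arm, m: 0 fully raised, 0.038 lowest. It moves straight down when its knob is pushed with about 9 N (more as the pad's spring pushes back) and stays where it is left, by friction. With the plunger fully raised the pad's underside is 56 mm above the worktop.
- pad_spring (a joint): how far the pad below the plunger is pushed up against its spring, m: 0 relaxed, 0.016 at its end. The spring gives 1 N per mm, so 0.005 means that the pad pushes with 5 N on what is below it.
- pad: round black rubber pad of 34 mm diameter and 10 mm height, hollowed in the middle for the gear's boss, below the plunger. Origin: centre of its underside, the face that presses.
- glue_stick: bystander: upright glue stick, 27 mm diameter, 93 mm high; origin at the centre of its foot.
- jar: bystander: small round jar with a black lid, 45 mm diameter, 43 mm high; origin at the centre of its foot.
- cap: bystander: black round ribbed cap, 42 mm diameter, 14 mm high, lying flat; origin at the centre of its underside.
Not all that is in view belongs to the job. Several things look just like the gear: the one meant starts farthest to the robot's left.

How it is judged:
By the outcome, as a careful person would: the job done as asked, in the order asked, and still so for the second after the job is handed in, with the robot touching nothing.
It also fails if it takes over 58 s, if anything falls off the work surface, if the arm or the gripper's body presses on something with over 40 N, if the wrist force passes 120 N, or if a joint passes its speed limit or range.

ROBOT

A 6-joint arm with a two-finger parallel gripper is mounted at the origin on a cart in front of the work surface, level with it; the furniture and walls round the work are solid. World frame = base frame: x ahead of the robot, y to its left, z up, the work surface at z = 0. Lengths are in m, angles in degrees, forces in N, time in s.
With the tool pointing down it reaches from about 0.25 to 0.775 m from the base axis. Payload 4 kg.
Tool frame: the origin (TCP) lies midway between the tips of the shut fingers; the grasp point (between the pads) lies r.tcp_to_grasp behind it (r.tcp_to_grasp is the distance from the TCP to the grasp point, in m); z points along the fingers, y is the direction in which the jaws open and shut (so a half turn about z gives the same grasp; the last joint's range is limited). The gripper opens to 85 mm and grips with 20 to 120 N. Pads are 22 mm wide; open, the fingers measure 114 mm over their backs; the gripper's body (76 mm by 85 mm) begins 54 mm behind the grasp point. The pads swing forward as they close: fully open they stand 13 mm farther back than shut.
Start: joints at [-70.136, 4.996, 78.535, -0, 96.463, -5.907], TCP at [0.239, -0.495, 0.231] pointing down, gripper open.
Joint ranges: [-177.83, 177.83], [-43.37, 116.18], [15.69, 146.23], [-61.86, 241.86], [9.47, 152.12], [-147.06, 147.06]. Speed limits (degrees/s): [159.86, 159.86, 180, 180, 180, 180].

INTERFACE

Orientations are given as a 3x3 rotation matrix whose columns are the frame's x, y, z axes.
In Python, from rig import r gives the robot as it stands. The module is installed in compiled form; this text tells all that it offers.
- The arm moves only by the shell command python3 -m crank 'ROWS' [FORCE]. ROWS is JSON, a list of rows, each a list of 3 entries, a list of its own where there are three numbers: the shift along the tool's x, y, z in m, then the turn about the tool's z in rad, then the opening, from 0 (shut) to 1 (fully open). A call has exactly 5 rows; each row shifts and turns the commanded pose from where the row before left it, along the tool's axes as they then stand; what a row does not reach is not made up. A row lasts 1/10 s, in which the tool goes at most 50 mm and 8.59 degrees, less where a joint would pass 70% of its speed; a pose out of reach is approached as far as the arm can. A call with a gripper value outside its range is refused whole. The fingers move at their own pace and stop on an object; FORCE is the grip in N (left out, the last holds). Time passes only in rows, so rows that do not move let the fingers close, or fill a call up. It gives the time, the measured TCP pose, the force and the opening at its end, in the units of the state.
- r.get_state(): the state, without advancing time (a new reading comes with each control period).
- r.get_image(name): name is "side" or "top" or "wrist"; returns the picture (384x512x3 uint8, blue, green, red); there is no depth.
- r.calibration(name): a dict with "mtx" (3x3 intrinsics, pixels), "view" (4x4, takes a point from world to camera coordinates); the wrist camera has in their place "T_tool_cam" (4x4, takes a point from camera to tool coordinates, whose origin is the TCP and whose axes are the flange's). Camera axes: x right, y down, z forward; pixel columns grow to the right and rows downward; lengths in m; the calibration is good to about 2 mm. A picture is of the moment at which its call begins: read the wrist's pose just before it. calibration takes no time and is no camera call.
- r.hand_in(): hands the job in, once; it reports no verdict.
The state is a dict: "time": time; "joint_positions": joint angles; "qvel": joint speeds; "effort": joint torques, N m; "tool_pos": TCP position; "orientation": TCP orientation; "ft_force": force on the tool from outside, world axes, zero at the start; "wrist_torque": the same for the moment, N m; "opening": finger opening in m.
Only numpy, scipy, OpenCV 4.12 (cv2) and the standard library are available. Lean on these libraries where they do the work, as an engineer would, in place of code of your own. Each camera call takes 0.05 s, during which the arm holds its last target.

## Working session

There is one attempt and no reset: what is moved stays moved. The work goes in short steps, Python scripts to look and compute and a shell command to move; the robot and the scene stay as the last step left them, time stands still between calls to the robot, and variables do not carry over. Pictures are saved under pics/ and viewed, and the job is handed in when it is done.

```bash
mkdir -p pics; python3 - <<'E'
from rig import r
import cv2
s=r.get_state()
for k in s: print(k,s[k])
print(r.tcp_to_grasp)
for n in("side","top","wrist"):
    cv2.imwrite(f"pics/a_{n}.png",r.get_image(n))
    print(n,r.calibration(n))
E
```

```text
time 0.0
joint_positions [-7.01339287e+01  5.03869900e+00  7.86254311e+01  8.79842106e-04
  9.64636486e+01 -5.90765627e+00]
qvel [ 0.02837653 -0.00846419  0.03647666 -0.05049434 -0.06224952 -0.01711488]
effort [-2.40292820e-06 -3.51859653e+01 -3.13273251e+01 -1.22089978e-04
  1.08651948e-02  1.65826739e-07]
tool_pos [ 0.23897354 -0.4948085   0.23013697]
orientation [[ 9.00517594e-01  4.34818939e-01 -7.43507595e-04]
 [ 4.34819506e-01 -9.00515173e-01  2.10262490e-03]
 [ 2.44721256e-04 -2.21674232e-03 -9.99997513e-01]]
ft_force [-0.47913007  0.73969068  0.03172083]
wrist_torque [-0.01660448  0.019008   -0.0294489 ]
opening 0.0856405546407228
0.0187
side {'mtx': array([[402.33451971,   0.        , 257.34669687],
       [  0.        , 402.33451971, 198.27908431],
       [  0.        ,   0.        ,   1.        ]]), 'view': array([[ 0.98938048, -0.14513529,  0.00787462, -0.52658461],
       [-0.08391523, -0.61460332, -0.78436024,  0.17398194],
       [ 0.11867812,  0.77536991, -0.62025559,  1.29697714],
       [ 0.        ,  0.        ,  0.        ,  1.        ]])}
top {'mtx': array([[395.
[... 221 characters left out ...]
0.99938832,  0.0049756 , -0.03461545,  0.53353479],
       [ 0.03470788,  0.019877  , -0.99919981,  1.1860211 ],
       [ 0.        ,  0.        ,  0.        ,  1.        ]])}
wrist {'mtx': array([[279.4644173 ,   0.        , 258.29600797],
       [  0.        , 279.4644173 , 192.08170938],
       [  0.        ,   0.        ,   1.        ]]), 'T_tool_cam': array([[ 1.50755522e-03, -9.47536666e-01, -3.19643542e-01,
         8.25881513e-02],
       [ 9.99998837e-01,  1.50168806e-03,  2.64823015e-04,
        -2.04393053e-04],
       [ 2.29075375e-04, -3.19643570e-01,  9.47537828e-01,
        -1.42419017e-01],
       [ 0.00000000e+00,  0.00000000e+00,  0.00000000e+00,
         1.00000000e+00]])}
```

View pics/a_top.png

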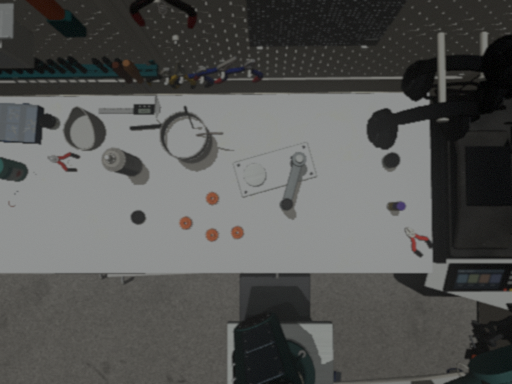

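View pics/a_side.png

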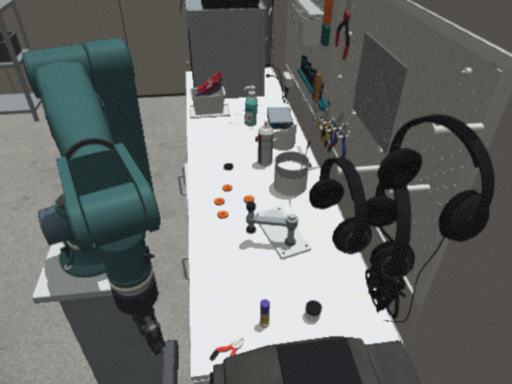

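View pics/a_wrist.png

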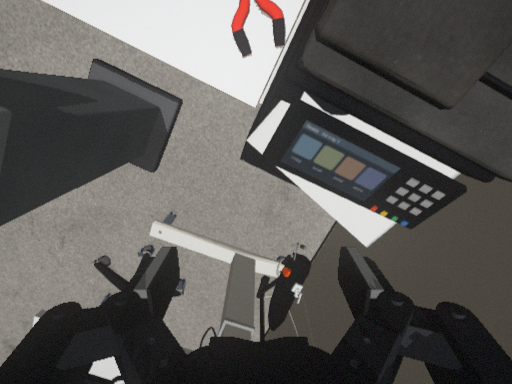

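The top view shows four orange gears, with the target leftmost at (186,223). It also shows the anvil at (255,174), the post at (299,159), the knob at (287,204) and the cap at (138,217). Next I'll measure their positions.

```bash
cat > h.py <<'E'
import numpy as np, cv2
from rig import r
def cam(n,s=None):
    c=r.calibration(n)
    if n=='wrist':
        s=s or r.get_state(); T=np.eye(4);T[:3,:3]=s['orientation'];T[:3,3]=s['tool_pos']
        V=np.linalg.inv(T@c['T_tool_cam'])
    else: V=c['view']
    return c['mtx'],V
def onplane(n,uv,z,s=None):
    K,V=cam(n,s);R=V[:3,:3];o=-R.T@V[:3,3]
    d=R.T@np.linalg.inv(K)@np.array([uv[0],uv[1],1.]);return o+d*(z-o[2])/d[2]
def proj(n,P,s=None):
    K,V=cam(n,s);p=K@(V[:3,:3]@np.array(P)+V[:3,3]);return p[:2]/p[2]
E
python3 - <<'E'
from h import *
im=cv2.imread('pics/a_top.png');im2=cv2.imread('pics/a_side.png')
for n,i in(('top',im),('side',im2)):
    h=cv2.cvtColor(i,cv2.COLOR_BGR2HSV)
    m=cv2.inRange(h,(3,120,80),(18,255,255))
    k,l,st,c=cv2.connectedComponentsWithStats(m)
    for j in range(1,k):
        if 40<st[j,4]<300: print(n,c[j].round(1),st[j],onplane(n,c[j],.01).round(4))
print('anvil',onplane('top',(255,174),.026),'knob',onplane('top',(287,204),.17),'post',onplane('top',(299.5,158),.13))
cv2.imwrite('pics/b.png',cv2.resize(im[130:250,170:330],None,fx=5,fy=5,interpolation=cv2.INTER_CUBIC))
cv2.imwrite('pics/c.png',cv2.resize(im2[170:290,190:350],None,fx=5,fy=5,interpolation=cv2.INTER_CUBIC))
E
```

```text
top [211.8 198. ] [207 193  11  11  84] [0.5267 0.2035 0.01  ]
top [185.3 222.5] [180 218  11  10  81] [0.4529 0.2839 0.01  ]
top [236.9 232.1] [232 227  11  11  81] [0.4233 0.1274 0.01  ]
top [211.5 234.5] [207 230  10  11  81] [0.4163 0.2045 0.01  ]
side [327.6  11.3] [323   0  10  25 178] [1.597  2.8331 0.01  ]
side [227.  187.4] [223 185   9   6  43] [0.4537 0.2772 0.01  ]
side [248.5 198.5] [244 196  10   6  48] [0.5275 0.1967 0.01  ]
side [218.8 200.6] [215 198   9   6  46] [0.4168 0.1995 0.01  ]
side [222.4 214. ] [218 211  10   7  54] [0.424  0.1212 0.01  ]
anvil [0.59735937 0.07172619 0.026     ] knob [ 0.50544485 -0.01588249  0.17      ] post [ 0.63103079 -0.05275311  0.13      ]
```

View pics/b.png

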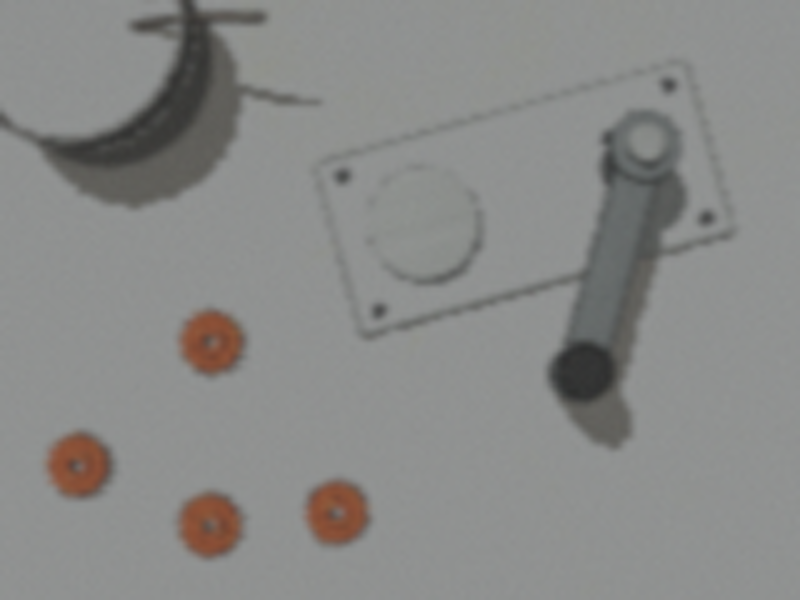

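View pics/c.png

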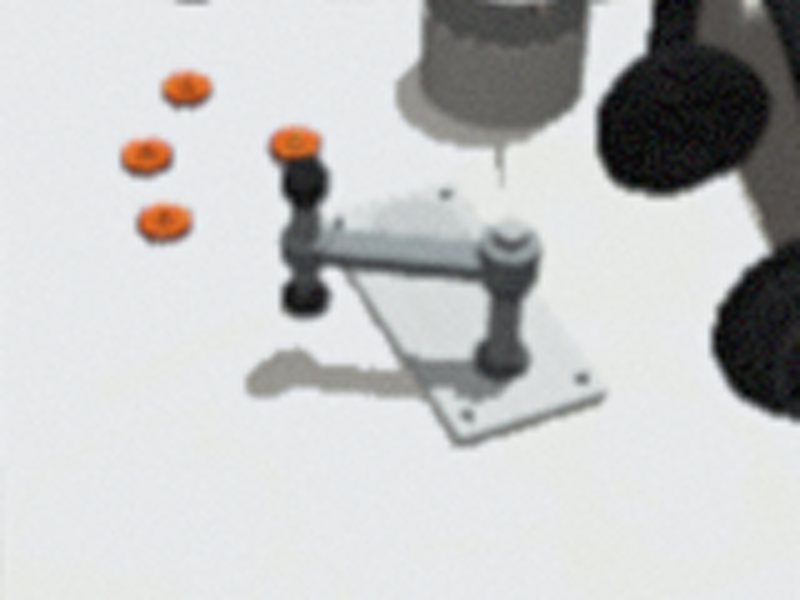

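```bash
python3 -m crank '[[[0.032,-0.0365,0],0,1],[[0.032,-0.0365,0],0,1],[[0.032,-0.0365,0],0,1],[[0.032,-0.0365,0],0,1],[[0.032,-0.0365,0],0,1]]'
python3 -m crank '[[[0.032,-0.0365,0],0,1],[[0.032,-0.0365,0],0,1],[[0.032,-0.0365,0],0,1],[[0.032,-0.0365,0],0,1],[[0.032,-0.0365,0],0,1]]'
python3 -m crank '[[[0.032,-0.0365,0],0,1],[[0.032,-0.0365,0],0,1],[[0.032,-0.0365,0],0,1],[[0.032,-0.0365,0],0,1],[[0.032,-0.0365,0],0,1]]'
```

```text
time: 0.65
tool_pos: [0.3038, -0.2595, 0.2309]
orientation: [[0.901, 0.434, 0.0], [0.434, -0.901, 0.0], [0.0, -0.0, -1.0]]
ft_force: [1.4, 0.5, 0.8]
opening: 0.0858
time: 1.15
tool_pos: [0.3685, -0.0255, 0.2313]
orientation: [[0.901, 0.434, 0.001], [0.434, -0.901, -0.0], [0.001, 0.001, -1.0]]
ft_force: [1.1, -0.5, 0.2]
opening: 0.0852
time: 1.65
tool_pos: [0.4332, 0.2086, 0.2311]
orientation: [[0.9, 0.435, 0.0], [0.435, -0.9, -0.0], [-0.0, 0.0, -1.0]]
ft_force: [1.1, -0.9, 0.8]
opening: 0.0858
```

```bash
python3 -m crank '[[[0.02,-0.022,0.02],0,1],[[0.02,-0.022,0.02],0,1],[[0.01,-0.014,0.02],0,1],[[0,0,0.02],0,1],[[0,0,0],0,1]]'
python3 - <<'E'
from h import *
s=r.get_state();i=r.get_image('wrist');cv2.imwrite('pics/d.png',i)
h=cv2.cvtColor(i,cv2.COLOR_BGR2HSV);m=cv2.inRange(h,(3,120,80),(18,255,255))
k,l,st,c=cv2.connectedComponentsWithStats(m)
for j in range(1,k):
    if st[j,4]>300:
        cc,rr=cv2.minEnclosingCircle(np.argwhere(l==j)[:,::-1].astype(np.float32))
        print(c[j].round(1),st[j],cc,rr,onplane('wrist',c[j],.009,s).round(4),onplane('wrist',cc,.009,s).round(4))
print(s['tool_pos'],s['orientation'])
E
```

```text
time: 2.15
tool_pos: [0.4509, 0.2799, 0.147]
orientation: [[0.9, 0.436, -0.008], [0.436, -0.9, -0.004], [-0.009, 0.0, -1.0]]
ft_force: [-0.3, -0.2, -0.6]
opening: 0.0857
[360.4 145.1] [341 125  40  41 982] (361.0, 145.5) 20.88669776916504 [0.5283 0.2041 0.009 ] [0.5283 0.2033 0.009 ]
[255.3 175.5] [237 157  38  38 894] (255.26470947265625, 175.38235473632812) 19.296056747436523 [0.4539 0.285  0.009 ] [0.454  0.2851 0.009 ]
[306.3 235.1] [289 220  35  31 568] (306.0, 235.5) 17.356653213500977 [0.4165 0.2037 0.009 ] [0.416  0.2037 0.009 ]
[372. 251.] [356 240  30  25 372] (370.06146240234375, 252.58970642089844) 15.13183307647705 [0.4316 0.1262 0.009 ] [0.4289 0.127  0.009 ]
[0.45085736 0.27992588 0.14703533] [[ 8.99977485e-01  4.35870425e-01 -7.58285744e-03]
 [ 4.35853146e-01 -9.00009409e-01 -3.88579312e-03]
 [-8.51834534e-03  1.92114049e-04 -9.99963700e-01]]
```

View pics/d.png

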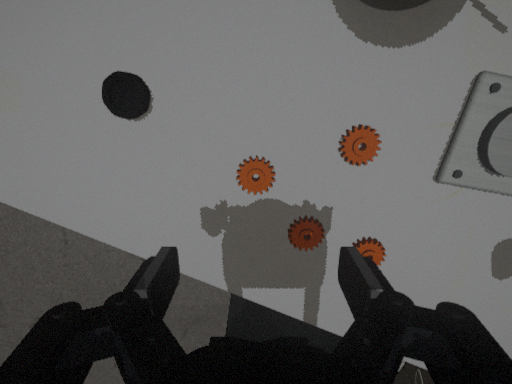

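The target gear is at (255,175), which gives world (0.454, 0.285) and agrees with the top view. I'll descend part way and then correct.

```bash
python3 -m crank '[[[0.002,-0.002,0.04],0,0.8],[[0,0,0.03],0,0.8],[[0,0,0.015],0,0.8],[[0,0,0],0,0.8],[[0,0,0],0,0.8]]' 25
python3 - <<'E'
from h import *
s=r.get_state()
R=s['orientation'];print(np.array(R).T@(np.array([.454,.285,-0.001])-s['tool_pos']),s['tool_pos'])
i=r.get_image('wrist');cv2.imwrite('pics/e.png',i)
h=cv2.cvtColor(i,cv2.COLOR_BGR2HSV);m=cv2.inRange(h,(3,120,50),(18,255,255))
k,l,st,c=cv2.connectedComponentsWithStats(m)
for j in range(1,k):
    if st[j,4]>700: print(c[j].round(1),st[j],onplane('wrist',c[j],.009,s).round(4))
E
```

```text
time: 2.7
tool_pos: [0.4551, 0.2831, 0.0679]
orientation: [[0.901, 0.434, 0.002], [0.434, -0.901, 0.001], [0.002, 0.0, -1.0]]
ft_force: [0.1, 0.2, 0.1]
opening: 0.0685
[-0.00030833 -0.00216611  0.06894914] [0.45506652 0.28311846 0.06794994]
[396.8 170.3] [ 368  144   58   54 1978] [0.5284 0.2047 0.009 ]
[255.6 209.7] [ 230  185   52   50 1734] [0.4544 0.2852 0.009 ]
```

View pics/e.png

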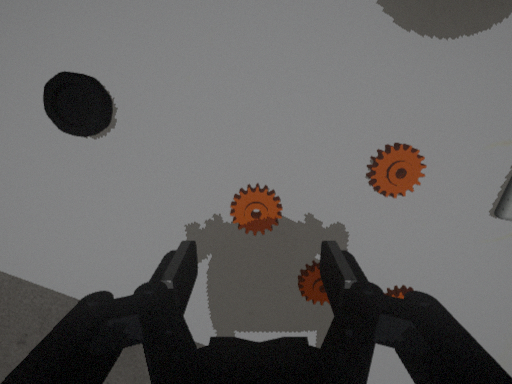

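```bash
python3 -m crank '[[[0,-0.002,0.025],0,0.75],[[0,0,0.025],0,0.75],[[0,0,0.015],0,0.75],[[0,0,0.003],0,0.75],[[0,0,0],0,0.75]]' 25
python3 -m crank '[[[0,0,0],0,0.4],[[0,0,0],0,0.4],[[0,0,0],0,0.4],[[0,0,0],0,0.4],[[0,0,0],0,0.4]]' 25
```

```text
time: 3.25
tool_pos: [0.4542, 0.2852, -0.0004]
orientation: [[0.901, 0.435, 0.002], [0.435, -0.901, 0.001], [0.002, 0.0, -1.0]]
ft_force: [0.5, 0.6, 0.5]
opening: 0.064
time: 3.75
tool_pos: [0.4547, 0.2855, 0.0004]
orientation: [[0.901, 0.435, 0.004], [0.435, -0.901, 0.001], [0.004, 0.0, -1.0]]
ft_force: [-0.1, -0.2, 5.9]
opening: 0.0392
```

```bash
python3 -m crank '[[[0,0,-0.001],0,0.3],[[0,0,-0.005],0,0.3],[[0,0,-0.01],0,0.3],[[0,0,-0.014],0,0.3],[[0,0,0],0,0.3]]' 25
python3 - <<'E'
from h import *
i=r.get_image('wrist');cv2.imwrite('pics/f.png',i)
E
```

```text
time: 4.25
tool_pos: [0.4551, 0.2858, 0.0313]
orientation: [[0.9, 0.435, 0.005], [0.435, -0.901, 0.002], [0.006, 0.0, -1.0]]
ft_force: [0.2, -0.2, 0.3]
opening: 0.0392
```

View pics/f.png

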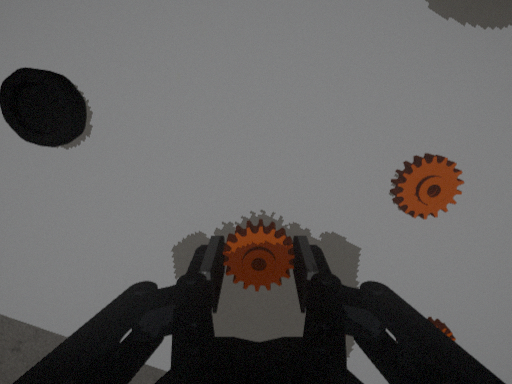

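The gear is held flat and centred between the pads at (258,258). I'll move next to the anvil and measure it from there.

```bash
python3 - <<'E'
from h import *
s=r.get_state();i=cv2.imread('pics/f.png')
h=cv2.cvtColor(i,cv2.COLOR_BGR2HSV);m=cv2.inRange(h,(3,120,40),(18,255,255));m[:,340:]=0
c=cv2.moments(m,True);c=(c['m10']/c['m00'],c['m01']/c['m00'])
p=onplane('wrist',c,s['tool_pos'][2]+.0095,s);print(c,p,np.array(s['orientation']).T@(p-s['tool_pos']))
E
python3 -m crank '[[[0,0.02,-0.04],0,0.3],[[0,0.035,-0.03],0,0.3],[[0,0.045,-0.01],0,0.3],[[-0.007,0.045,0],0,0.3],[[-0.008,0.045,0],0,0.3]]' 25
python3 -m crank '[[[0,0.035,0],0,0.3],[[0,0.025,0],0,0.3],[[0,0.0045,0],0,0.3],[[0,0,0],0,0.3],[[0,0,0],0,0.3]]' 25
python3 - <<'E'
from h import *
s=r.get_state();i=r.get_image('wrist');cv2.imwrite('pics/g.png',i);print(proj('wrist',(.597,.072,.026),s))
import pickle;pickle.dump(s,open('g.pkl','wb'))
E
```

```text
(258.3049289891395, 255.21776663881926) [0.45579201 0.28623749 0.0397578 ] [ 0.00153999 -0.00010907 -0.00949407]
time: 4.8
tool_pos: [0.5231, 0.1058, 0.109]
orientation: [[0.9, 0.435, 0.002], [0.435, -0.9, 0.0], [0.002, 0.001, -1.0]]
ft_force: [0.2, -0.0, -1.0]
opening: 0.0388
time: 5.3
tool_pos: [0.5498, 0.0501, 0.108]
orientation: [[0.9, 0.435, -0.001], [0.435, -0.9, 0.001], [-0.001, -0.001, -1.0]]
ft_force: [-0.3, 0.3, -0.1]
opening: 0.0391
[259.65217865 138.26225689]
```

View pics/g.png

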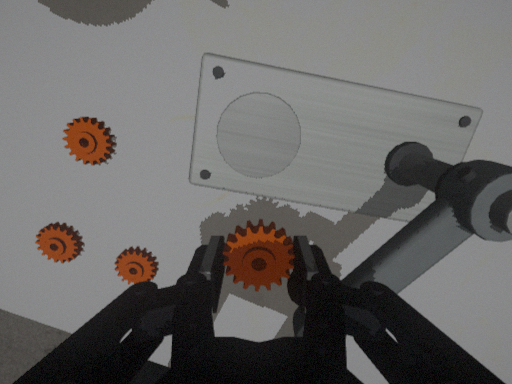

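```bash
python3 - <<'E'
from h import *
import pickle;s=pickle.load(open('g.pkl','rb'))
i=cv2.imread('pics/g.png');g=cv2.cvtColor(i,cv2.COLOR_BGR2GRAY)
e=cv2.Canny(cv2.GaussianBlur(g,(3,3),0),12,30)
pts=[]
for a in np.linspace(0,2*np.pi,180):
    for rr in np.arange(37,49,.5):
        u,v=259+rr*np.cos(a),135+rr*np.sin(a)
        if e[int(round(v)),int(round(u))]: pts.append((u,v));break
pts=np.array(pts,np.float32)
W=np.array([onplane('wrist',p,.026,s)[:2] for p in pts])
A=np.c_[2*W,np.ones(len(W))]
for _ in range(4):
    x=np.linalg.lstsq(A,(W**2).sum(1),rcond=None)[0];R=np.sqrt(x[2]+x[0]**2+x[1]**2)
    d=np.abs(np.hypot(*(W-x[:2]).T)-R);print(len(W),x[:2],R,d.std());k=d<.0015;W=W[k];A=A[k]
c=np.array([x[0],x[1],.026])
print(np.array(s['orientation']).T@(c-s['tool_pos']))
for P in((213,67),):pass
E
```

```text
178 [0.59685752 0.07331626] 0.032566145083919425 0.0005283790894788163
168 [0.59677715 0.07321351] 0.03256113093808303 0.00037050320011176765
168 [0.59677715 0.07321351] 0.03256113093808303 0.00037050320011176765
168 [0.59677715 0.07321351] 0.03256113093808303 0.00037050320011176765
[ 0.05241894 -0.00031987  0.08195793]
```

```bash
python3 -m crank '[[[0.03,0,0],0,0.3],[[0.0215,0,0.02],0,0.3],[[0,0,0.025],0,0.3],[[0,0,0.02],0,0.3],[[0,0,0.006],0,0.3]]' 25
python3 -m crank '[[[0,0,0.004],0,0.3],[[0,0,0.002],0,0.3],[[0,0,0.001],0,0.3],[[0,0,0.001],0,0.3],[[0,0,0],0,0.3]]' 25
python3 - <<'E'
from h import *
s=r.get_state();i=r.get_image('wrist');cv2.imwrite('pics/hh.png',i);print(s['tool_pos'],np.array(s['orientation']).T@(np.array([.5968,.0732,.026])-s['tool_pos']))
E
```

```text
time: 5.85
tool_pos: [0.5942, 0.073, 0.0341]
orientation: [[0.9, 0.437, -0.006], [0.437, -0.9, 0.0], [-0.005, -0.003, -1.0]]
ft_force: [-0.9, 0.6, -0.3]
opening: 0.0388
time: 6.35
tool_pos: [0.5971, 0.0715, 0.0301]
orientation: [[0.901, 0.435, 0.001], [0.435, -0.901, -0.0], [0.001, 0.001, -1.0]]
ft_force: [0.1, -0.0, 0.3]
opening: 0.0392
[0.59714941 0.07146699 0.03005633] [ 0.00043383 -0.00171504  0.00405582]
```

View pics/hh.png

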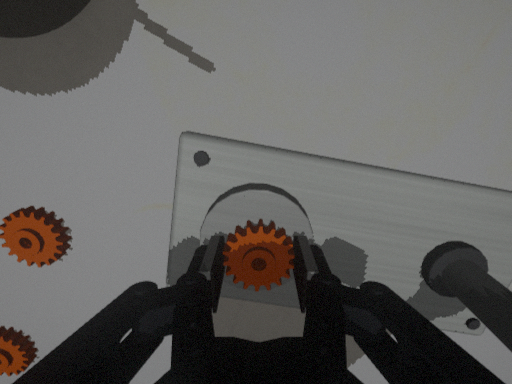

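```bash
python3 -m crank '[[[0,-0.0015,0.001],0,0.3],[[0,0,0.001],0,0.3],[[0,0,0.0005],0,0.3],[[0,0,0.0005],0,0.3],[[0,0,0],0,0.3]]' 25
```

```text
time: 6.9
tool_pos: [0.5961, 0.0729, 0.0265]
orientation: [[0.901, 0.435, 0.0], [0.435, -0.901, -0.0], [0.0, 0.0, -1.0]]
ft_force: [-0.4, 0.6, 2.6]
opening: 0.0391
```

Contact shows on the wrist force (2.6 N), so the gear is seated. Now I'll release it, back off to about 20 cm up and look.

```bash
python3 -m crank '[[[0,0,0],0,0.6],[[0,0,0],0,0.7],[[0,0,0],0,0.7],[[0,0,0],0,0.7],[[0,0,-0.005],0,0.7]]' 25
python3 -m crank '[[[0,0,-0.02],0,0.7],[[0,0,-0.03],0,0.7],[[0,0,-0.03],0,0.7],[[0,0,0],0,0.7],[[0,0,0],0,0.7]]' 25
python3 - <<'E'
from h import *
import pickle
s=r.get_state();i=r.get_image('wrist');cv2.imwrite('pics/i.png',i);pickle.dump(s,open('i.pkl','wb'))
h=cv2.cvtColor(i,cv2.COLOR_BGR2HSV);m=cv2.inRange(h,(3,120,40),(18,255,255))
k,l,st,c=cv2.connectedComponentsWithStats(m)
for j in range(1,k):
    if st[j,4]>500: print(c[j].round(1),st[j],onplane('wrist',c[j],.0355,s).round(4))
print(s['tool_pos'])
E
```

```text
time: 7.4
tool_pos: [0.5954, 0.0728, 0.0305]
orientation: [[0.901, 0.435, -0.002], [0.435, -0.901, -0.0], [-0.002, -0.001, -1.0]]
ft_force: [-0.5, -0.6, -0.3]
opening: 0.0596
time: 7.9
tool_pos: [0.5967, 0.0729, 0.1126]
orientation: [[0.901, 0.435, 0.003], [0.435, -0.901, -0.0], [0.002, 0.001, -1.0]]
ft_force: [0.2, -1.1, -0.5]
opening: 0.0595
[101.1 196.3] [  79  176   46   42 1227] [0.5442 0.1929 0.0355]
[258.  202.7] [ 235  179   48   48 1498] [0.596  0.0729 0.0355]
[ 72.2 286. ] [ 51 268  44  36 943] [0.4457 0.1928 0.0355]
[0.59672326 0.07290973 0.11257448]
```

View pics/i.png

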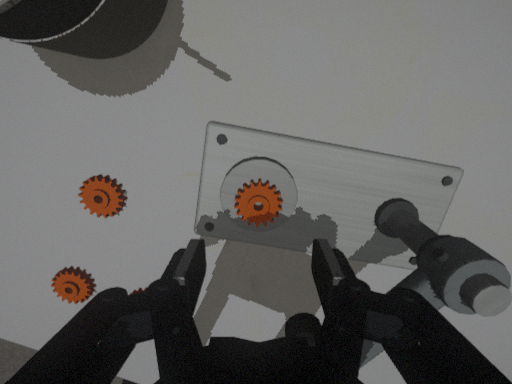

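```bash
python3 - <<'E'
from h import *
import pickle;s=pickle.load(open('i.pkl','rb'))
i=cv2.imread('pics/i.png')
for c,z,rad,col in(((.5968,.0732),.026,.034,(255,0,0)),((.596,.0729),.036,.0205,(0,255,0))):
    for a in np.linspace(0,6.28,60):
        u,v=proj('wrist',(c[0]+rad*np.cos(a),c[1]+rad*np.sin(a),z),s)
        cv2.circle(i,(int(round(u)),int(round(v))),0,col,-1)
cv2.imwrite('pics/j.png',cv2.resize(i[140:260,200:320],None,fx=5,fy=5,interpolation=cv2.INTER_NEAREST))
# post top from wrist
print(onplane('wrist',(491,300),.13,s))
E
```

```text
[ 0.63244806 -0.05005854  0.13      ]
```

View pics/j.png

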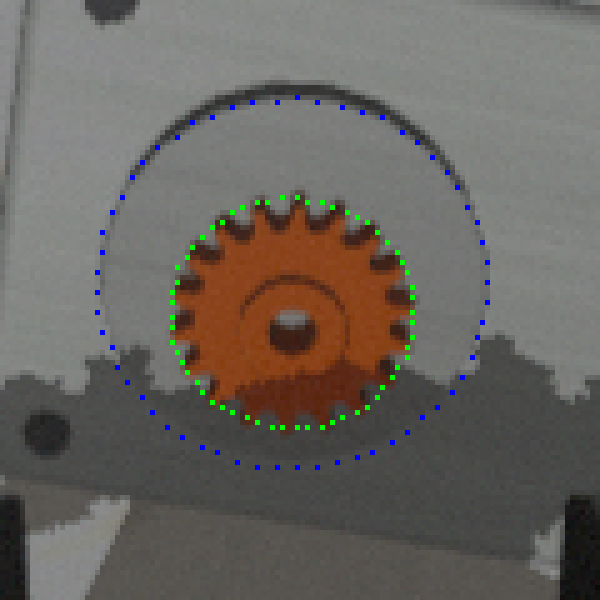

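The gear lies flat and centred on the anvil to about 1 mm. The next step is to go above the knob, turn the jaws to the arm's tangent and check from there.

```bash
python3 -m crank '[[[0,0,-0.048],0,0.7],[[0,0,-0.045],0,0.7],[[-0.04,0.013,-0.025],0,0.7],[[-0.041,0.014,0],0,0.7],[[-0.04,0.013,0],0,0.7]]' 25
python3 -m crank '[[[0,0,0],0.146,0.7],[[0,0,0],0.146,0.7],[[0,0,0],0.146,0.7],[[0,0,0],0.146,0.7],[[0,0,0],0.146,0.7]]' 25
python3 - <<'E'
from h import *
import pickle
s=r.get_state();i=r.get_image('wrist');cv2.imwrite('pics/k.png',i);pickle.dump(s,open('k.pkl','wb'))
print(s['joint_positions'],s['tool_pos'],s['orientation'],proj('wrist',(.5054,-.0159,.17),s))
E
```

```text
time: 8.45
tool_pos: [0.5034, -0.0165, 0.2286]
orientation: [[0.9, 0.436, -0.001], [0.436, -0.9, -0.0], [-0.001, -0.0, -1.0]]
ft_force: [0.0, -0.5, 0.1]
opening: 0.0597
time: 8.95
tool_pos: [0.5036, -0.0157, 0.2271]
orientation: [[0.959, -0.282, -0.004], [-0.282, -0.959, 0.001], [-0.004, 0.001, -1.0]]
ft_force: [-0.3, -0.3, 0.6]
opening: 0.0598
[-8.23016808e+00 -6.90026445e-01  8.48935283e+01 -2.98358601e-03
  9.60328821e+01  9.81762425e+01] [ 0.50361092 -0.01567014  0.22706264] [[ 9.59272525e-01 -2.82452632e-01 -4.09058927e-03]
 [-2.82452837e-01 -9.59281035e-01  5.39337750e-04]
 [-4.07636207e-03  6.38026659e-04 -9.99991488e-01]] [258.17863911 208.16412389]
```

View pics/k.png

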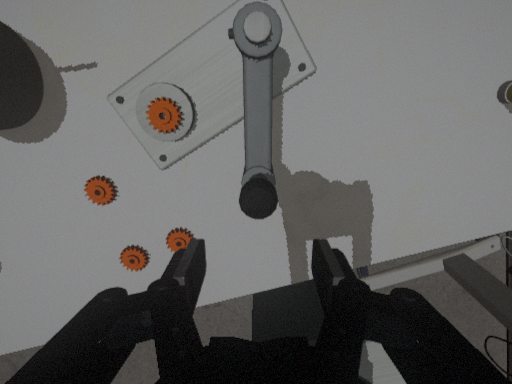

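```bash
python3 - <<'E'
from h import *
import pickle
s=pickle.load(open('k.pkl','rb'));i=cv2.imread('pics/k.png')
g=cv2.cvtColor(i,cv2.COLOR_BGR2GRAY)
cv2.imwrite('pics/l.png',cv2.resize(i[0:240,200:320],None,fx=5,fy=2.5,interpolation=cv2.INTER_NEAREST)[:600])
m=(g<55).astype(np.uint8);m[:, :200]=0;m[:,320:]=0;m[:165]=0;m[232:]=0
cs,_=cv2.findContours(m,0,1);c=max(cs,key=cv2.contourArea);print(cv2.boundingRect(c),cv2.minEnclosingCircle(c))
K,V=cam('wrist',s)
cc=cv2.minEnclosingCircle(c)[0]
for z in(.13,.14,.15,.16,.17): print(z,onplane('wrist',cc,z,s).round(4),onplane('top',(286.2,204),z).round(4), onplane('side',(250.7,206),z).round(4))
print(onplane('wrist',(257.5,26),.13,s))
cv2.imwrite('pics/l.png',cv2.resize(i[150:240,200:320],None,fx=6,fy=6,interpolation=cv2.INTER_NEAREST))
E
```

```text
(239, 173, 39, 46) ((259.1117248535156, 195.55307006835938), 22.632080078125)
0.13 [ 0.5014 -0.0156  0.13  ] [ 0.506  -0.0157  0.13  ] [0.5109 0.0074 0.13  ]
0.14 [ 0.5048 -0.0166  0.14  ] [ 0.5058 -0.0153  0.14  ] [ 0.5093 -0.0047  0.14  ]
0.15 [ 0.5082 -0.0175  0.15  ] [ 0.5057 -0.0148  0.15  ] [ 0.5077 -0.0167  0.15  ]
0.16 [ 0.5116 -0.0185  0.16  ] [ 0.5056 -0.0143  0.16  ] [ 0.5061 -0.0288  0.16  ]
0.17 [ 0.5151 -0.0195  0.17  ] [ 0.5055 -0.0138  0.17  ] [ 0.5045 -0.0408  0.17  ]
[ 0.63155518 -0.05230533  0.13      ]
```

View pics/l.png

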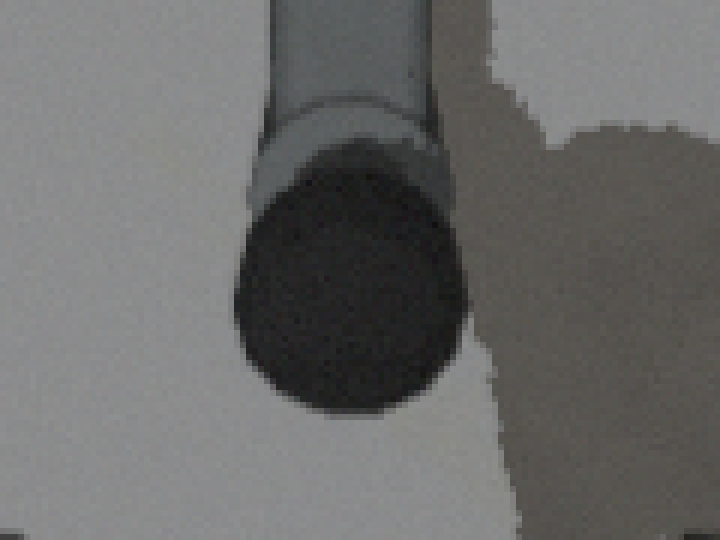

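```bash
python3 - <<'E'
from h import *
i=cv2.imread('pics/a_side.png')
for z in(0.046,.056,.066,.088,.108,.146,.17): print(z,proj('side',(.5055,-.0145,z)).round(1))
b=cv2.resize(i[195:245,225:275],None,fx=12,fy=12,interpolation=cv2.INTER_CUBIC)
cv2.imwrite('pics/m.png',b)
print(proj('side',(.6316,-.052,.13)),proj('side',(.6316,-.052,.012)),proj('side',(.5968,.0732,.026)))
E
```

```text
0.046 [250.  230.2]
0.056 [250.  227.9]
0.066 [250.  225.6]
0.088 [250.  220.5]
0.108 [250.  215.8]
0.146 [249.9 206.6]
0.17 [249.9 200.6]
[291.7205353  214.67296629] [289.5382823  241.88846749] [272.61769183 214.99566657]
```

View pics/m.png

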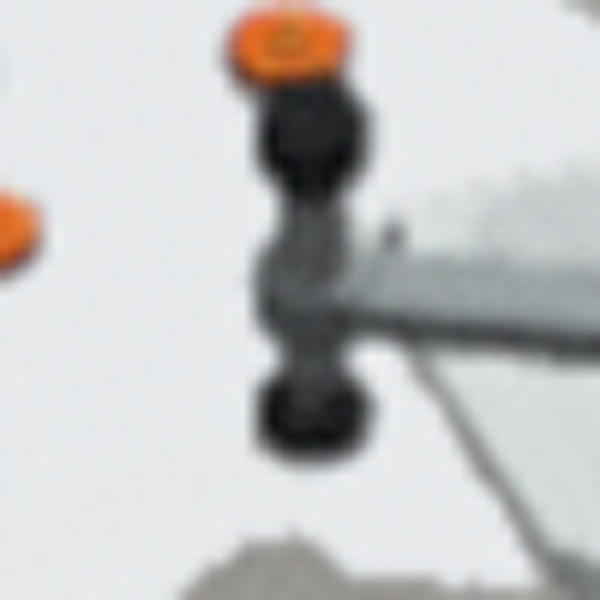

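Comparing views, the knob top's height is ambiguous (0.154 to 0.168). I need to flip the tool about 180° for joint 6 range anyway, and the view from the opposite side will settle it.

```bash
for k in 1 2 3 4; do python3 -m crank '[[[0,0,0],-0.149,0.7],[[0,0,0],-0.149,0.7],[[0,0,0],-0.149,0.7],[[0,0,0],-0.149,0.7],[[0,0,0],-0.149,0.7]]' 25 | head -2; done
python3 -m crank '[[[0,0,0],-0.149,0.7],[[0,0,0],0,0.7],[[0,0,0],0,0.7],[[0,0,0],0,0.7],[[0,0,0],0,0.7]]' 25
python3 - <<'E'
from h import *
import pickle
s=r.get_state();i=r.get_image('wrist');cv2.imwrite('pics/n.png',i);pickle.dump(s,open('n.pkl','wb'))
print(s['joint_positions'],s['tool_pos'],s['orientation'])
cv2.imwrite('pics/n2.png',r.get_image('side'))
E
```

```text
time: 9.5
tool_pos: [0.5038, -0.0156, 0.2274]
time: 10.0
tool_pos: [0.5038, -0.0156, 0.2274]
time: 10.5
tool_pos: [0.5038, -0.0156, 0.2274]
time: 11.0
tool_pos: [0.5038, -0.0156, 0.2274]
time: 11.5
tool_pos: [0.5044, -0.0157, 0.229]
orientation: [[-0.957, 0.289, -0.0], [0.289, 0.957, -0.0], [0.0, -0.0, -1.0]]
ft_force: [-0.2, 1.1, -0.7]
opening: 0.0597
[-8.22033656e+00 -7.61182975e-01  8.47418008e+01 -5.61903605e-03
  9.60464218e+01 -8.13998747e+01] [ 0.50442175 -0.01571549  0.2290271 ] [[-9.57213124e-01  2.89383489e-01 -4.81026173e-04]
 [ 2.89383536e-01  9.57213230e-01 -2.90462999e-05]
 [ 4.52039097e-04 -1.67004554e-04 -9.99999884e-01]]
```

View pics/n.png

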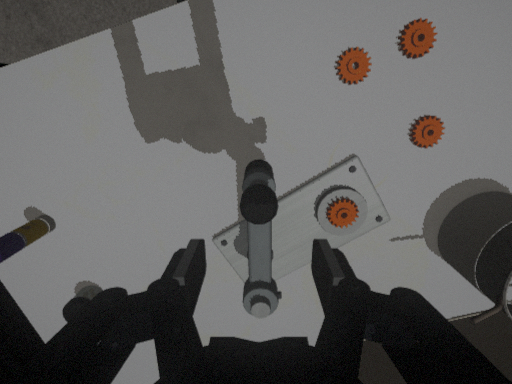

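```bash
python3 - <<'E'
from h import *
import pickle
i=cv2.imread('pics/n.png')
cv2.imwrite('pics/o.png',cv2.resize(i[150:240,200:320],None,fx=6,fy=6,interpolation=cv2.INTER_NEAREST))
s1=pickle.load(open('k.pkl','rb'));s2=pickle.load(open('n.pkl','rb'))
for v in(201,202.5,204):
    Ps=[]
    for s in(s1,s2):
        K,V=cam('wrist',s);Ps.append(K@V[:3])
    X=cv2.triangulatePoints(Ps[0],Ps[1],np.array([258.5,199.5]),np.array([259.,v]));X=X[:3]/X[3];print(v,X.T)
print(onplane('wrist',(262,306),.13,s2))
E
```

```text
201 [[ 0.5049009  -0.01576349  0.14975799]]
202.5 [[ 0.50554555 -0.01595526  0.15155933]]
204 [[ 0.50618213 -0.01614463  0.15333811]]
[ 0.62676336 -0.04789362  0.13      ]
```

View pics/o.png

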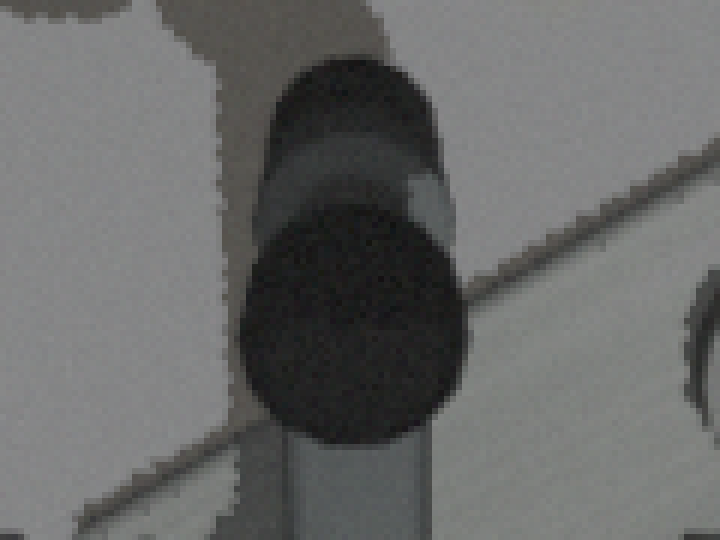

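The knob triangulates to axis (0.506, -0.016), with its body centre near z 0.154. It is rounded, so its top is about 0.165. I'll lower the open jaws around it.

```bash
python3 -m crank '[[[-0.0015,0,0.03],0,0.65],[[0,0,0.03],0,0.65],[[0,0,0.025],0,0.65],[[0,0,0.012],0,0.65],[[0,0,0],0,0.65]]' 25
python3 -m crank '[[[0,0,0],0,0.5],[[0,0,0],0,0.5],[[0,0.005,0],0,0.5],[[0,0.003,0],0,0.5],[[0,0.003,0],0,0.5]]' 25
python3 - <<'E'
from h import *
cv2.imwrite('pics/p.png',r.get_image('wrist'))
E
```

```text
time: 12.1
tool_pos: [0.5047, -0.016, 0.1303]
orientation: [[-0.957, 0.289, -0.004], [0.289, 0.957, 0.001], [0.004, -0.001, -1.0]]
ft_force: [1.0, 0.2, 0.5]
opening: 0.0558
time: 12.6
tool_pos: [0.5096, -0.0059, 0.1333]
orientation: [[-0.957, 0.289, 0.001], [0.289, 0.957, -0.002], [-0.002, -0.001, -1.0]]
ft_force: [-1.9, -3.0, 1.8]
opening: 0.0425
```

View pics/p.png

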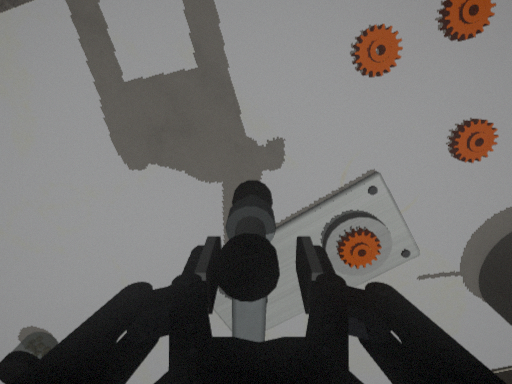

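```bash
python3 -m crank '[[[-0.0006,0.013,0],0.1,0.5],[[-0.0006,0.013,0],0.1,0.5],[[-0.0006,0.013,0],0.1,0.5],[[-0.0006,0.013,0],0.1,0.5],[[-0.0006,0.013,0],0.1,0.5]]' 25
python3 - <<'E'
from h import *
s=r.get_state();cv2.imwrite('pics/q.png',r.get_image('wrist'))
d=s['tool_pos'][:2]-np.array([.6316,-.052]);print(np.hypot(*d),np.degrees(np.arctan2(d[1],d[0])))
E
```

```text
time: 13.15
tool_pos: [0.5423, 0.0497, 0.1321]
orientation: [[-0.699, 0.715, -0.0], [0.715, 0.699, -0.001], [-0.001, -0.001, -1.0]]
ft_force: [-1.5, -3.4, 0.6]
opening: 0.0424
0.135341032966575 131.28975292846326
```

View pics/q.png

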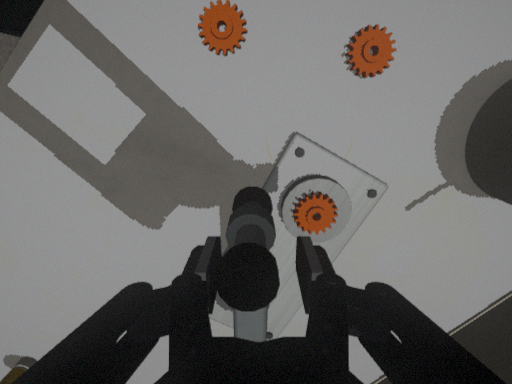

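The arm follows the tool and the gear is undisturbed. I'll continue towards the stop, slowing near the end.

```bash
python3 -m crank '[[[-0.0016,0.013,0],0.1,0.5],[[-0.0016,0.013,0],0.1,0.5],[[-0.0016,0.013,0],0.1,0.5],[[-0.001,0.007,0],0.06,0.5],[[0,0.004,0],0.03,0.5]]' 25
python3 -m crank '[[[0,0.003,0],0.02,0.5],[[0,0.002,0],0.02,0.5],[[0,0.002,0],0.02,0.5],[[0,0.002,0],0.01,0.5],[[0,0.0,0],0,0.5]]' 25
python3 - <<'E'
from h import *
s=r.get_state();cv2.imwrite('pics/s.png',r.get_image('wrist'))
d=s['tool_pos'][:2]-np.array([.6316,-.052]);print(np.hypot(*d),np.degrees(np.arctan2(d[1],d[0])),s['ft_force'])
E
```

```text
time: 13.7
tool_pos: [0.5851, 0.0749, 0.1318]
orientation: [[-0.379, 0.925, -0.003], [0.925, 0.379, 0.001], [0.002, -0.002, -1.0]]
ft_force: [-1.7, -0.9, 1.1]
opening: 0.0426
time: 14.2
tool_pos: [0.5941, 0.0777, 0.132]
orientation: [[-0.313, 0.95, -0.0], [0.95, 0.313, 0.0], [0.001, -0.0, -1.0]]
ft_force: [-1.9, 0.6, -0.7]
opening: 0.0428
0.1350029220090872 106.1158221261844 [-1.87189741  0.59050149 -0.71574228]
```

View pics/s.png

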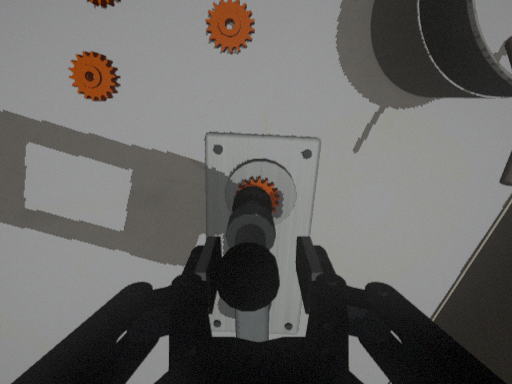

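```bash
python3 -m crank '[[[0,0.0015,0],0.01,0.5],[[0,0.001,0],0.01,0.5],[[0,0.001,0],0.01,0.5],[[0,0.001,0],0.01,0.5],[[0,0.0,0],0,0.5]]' 25
python3 -m crank '[[[0,0.001,0],0.01,0.5],[[0,0.001,0],0.01,0.5],[[0,0.0005,0],0.0,0.5],[[0,0.0005,0],0.0,0.5],[[0,0.0,0],0,0.5]]' 25
```

```text
time: 14.75
tool_pos: [0.5986, 0.0787, 0.1321]
orientation: [[-0.274, 0.962, -0.0], [0.962, 0.274, -0.0], [-0.0, -0.0, -1.0]]
ft_force: [-1.6, 0.3, -1.6]
opening: 0.0429
time: 15.25
tool_pos: [0.6014, 0.0795, 0.1323]
orientation: [[-0.255, 0.967, -0.0], [0.967, 0.255, -0.0], [-0.0, -0.0, -1.0]]
ft_force: [-2.2, -0.5, -1.2]
opening: 0.0428
```

```bash
python3 -m crank '[[[0,0.0005,0],0,0.5],[[0,0.0005,0],0,0.5],[[0,0.0005,0],0.0,0.5],[[0,0.0005,0],0.0,0.5],[[0,0.0,0],0,0.5]]' 25
python3 -m crank '[[[0,0.0005,0],0,0.5],[[0,0.0005,0],0,0.5],[[0,0.0005,0],0.0,0.5],[[0,0.0005,0],0.0,0.5],[[0,0.0,0],0,0.5]]' 25
```

```text
time: 15.75
tool_pos: [0.6016, 0.0795, 0.1321]
orientation: [[-0.255, 0.967, -0.005], [0.967, 0.255, -0.001], [-0.0, -0.005, -1.0]]
ft_force: [-6.4, -2.3, 1.4]
opening: 0.0427
time: 16.25
tool_pos: [0.6017, 0.0796, 0.132]
orientation: [[-0.255, 0.967, -0.009], [0.967, 0.255, -0.002], [0.0, -0.009, -1.0]]
ft_force: [-12.1, -4.3, 3.1]
opening: 0.0425
```

The force rose from 2 to 13 N with no motion, so the arm is against its stop. I'll back off to centre, open, lift and check.

```bash
python3 -m crank '[[[0,-0.004,0],0,0.5],[[0,-0.002,0],0,0.6],[[0,-0.002,0],0.0,0.7],[[0,-0.001,0],0.0,0.7],[[0,0.0,0],0,0.7]]' 25
python3 -m crank '[[[0,0,-0.03],0,0.7],[[0,0,-0.04],0,0.7],[[0,0,-0.03],0.0,0.7],[[0,0,0],0.0,0.7],[[0,0.0,0],0,0.7]]' 25
python3 - <<'E'
from h import *
import pickle
s=r.get_state();cv2.imwrite('pics/t.png',r.get_image('wrist'));pickle.dump(s,open('t.pkl','wb'))
print(proj('wrist',(.5968,.0732,.17),s),proj('wrist',(.5968,.0732,.154),s))
cv2.imwrite('pics/t2.png',cv2.resize(r.get_image('side')[170:290,190:350],None,fx=5,fy=5,interpolation=cv2.INTER_CUBIC))
E
```

```text
time: 16.75
tool_pos: [0.597, 0.0785, 0.1327]
orientation: [[-0.255, 0.967, 0.001], [0.967, 0.255, 0.0], [-0.0, 0.001, -1.0]]
ft_force: [0.2, 1.0, -0.4]
opening: 0.0598
time: 17.25
tool_pos: [0.5972, 0.0784, 0.2333]
orientation: [[-0.255, 0.967, 0.003], [0.967, 0.255, 0.0], [-0.001, 0.003, -1.0]]
ft_force: [-0.2, 0.3, -0.4]
opening: 0.0598
[255.55527456 213.62777013] [255.66708032 206.2360601 ]
```

View pics/t.png

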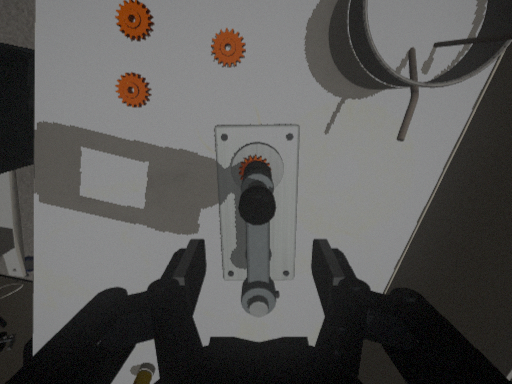

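View pics/t2.png

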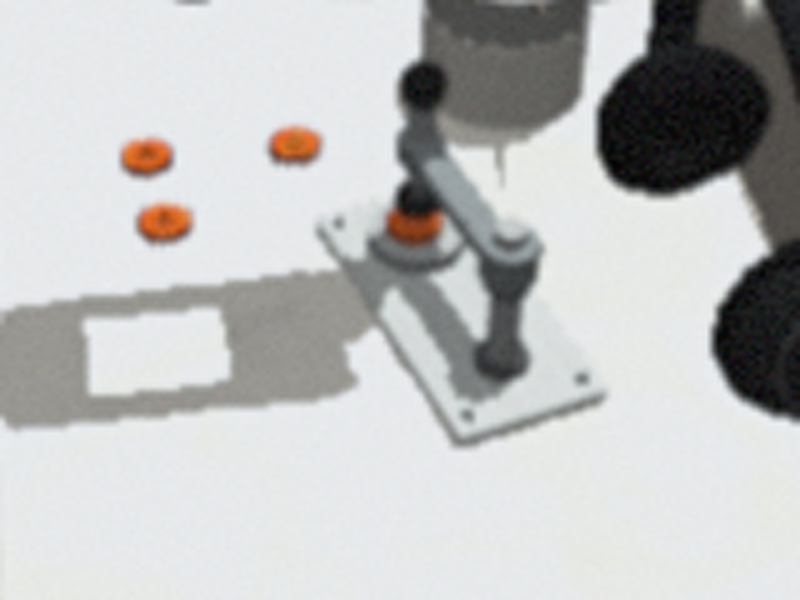

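The arm is at its stop above the anvil, with the pad over the gear at about (415,195) in the zoomed side view. I'll shut the fingers, centre over the knob and come down to just above it.

```bash
python3 -m crank '[[[-0.0047,-0.0005,0],0,0],[[0,0,0],0,0],[[0,0,0],0.0,0],[[0,0,0.02],0.0,0],[[0,0.0,0.015],0,0]]' 40
python3 -m crank '[[[0,0,0.01],0,0],[[0,0,0.006],0,0],[[0,0,0.003],0.0,0],[[0,0,0],0.0,0],[[0,0.0,0],0,0]]' 40
python3 - <<'E'
from h import *
cv2.imwrite('pics/u.png',r.get_image('wrist'))
E
```

```text
time: 17.85
tool_pos: [0.5972, 0.0736, 0.1964]
orientation: [[-0.255, 0.967, -0.0], [0.967, 0.255, -0.0], [0.0, -0.0, -1.0]]
ft_force: [-0.4, -0.7, -1.0]
opening: -0.0001
time: 18.35
tool_pos: [0.5977, 0.0737, 0.179]
orientation: [[-0.255, 0.967, 0.001], [0.967, 0.255, -0.0], [-0.0, 0.001, -1.0]]
ft_force: [0.5, 0.4, -0.0]
opening: -0.0002
```

View pics/u.png

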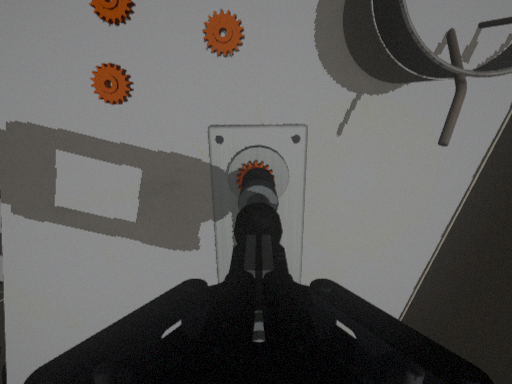

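The shut fingertips are centred over the knob at (258,225). Next I'll feel for its top.

```bash
python3 -m crank '[[[0,0,0.002],0,0],[[0,0,0.002],0,0],[[0,0,0.001],0,0],[[0,0,0.001],0,0],[[0,0,0],0,0]]'
python3 -m crank '[[[0,0,0.001],0,0],[[0,0,0.001],0,0],[[0,0,0.001],0,0],[[0,0,0.001],0,0],[[0,0,0],0,0]]'
python3 -m crank '[[[0,0,0.001],0,0],[[0,0,0.001],0,0],[[0,0,0.001],0,0],[[0,0,0.001],0,0],[[0,0,0],0,0]]'
```

```text
time: 18.9
tool_pos: [0.5971, 0.0736, 0.172]
orientation: [[-0.255, 0.967, -0.0], [0.967, 0.255, -0.0], [0.0, -0.001, -1.0]]
ft_force: [-0.1, 0.9, -0.0]
opening: 0.0003
time: 19.4
tool_pos: [0.5972, 0.0736, 0.168]
orientation: [[-0.255, 0.967, -0.0], [0.967, 0.255, -0.0], [-0.0, -0.0, -1.0]]
ft_force: [0.2, 0.3, -0.1]
opening: 0.0002
time: 19.9
tool_pos: [0.5972, 0.0736, 0.1641]
orientation: [[-0.255, 0.967, -0.0], [0.967, 0.255, -0.0], [-0.0, -0.0, -1.0]]
ft_force: [0.4, -0.8, -0.7]
opening: -0.0003
```

```bash
python3 -m crank '[[[0,0,0.0005],0,0],[[0,0,0.0005],0,0],[[0,0,0.0005],0,0],[[0,0,0.0005],0,0],[[0,0,0],0,0]]'
python3 -m crank '[[[0,0,0.0005],0,0],[[0,0,0.0005],0,0],[[0,0,0.0005],0,0],[[0,0,0.0005],0,0],[[0,0,0],0,0]]'
```

```text
time: 20.4
tool_pos: [0.5973, 0.0736, 0.1624]
orientation: [[-0.255, 0.967, 0.0], [0.967, 0.255, -0.0], [-0.0, 0.0, -1.0]]
ft_force: [0.4, 0.4, -0.1]
opening: -0.0001
time: 20.9
tool_pos: [0.5974, 0.0737, 0.1621]
orientation: [[-0.255, 0.967, 0.002], [0.967, 0.255, -0.0], [-0.0, 0.002, -1.0]]
ft_force: [-2.8, -1.0, 6.7]
opening: 0.0004
```

Contact is at z ≈ 0.1622, so the plunger started about 8 mm down, which matches the triangulation. I'll push on slowly and watch the force.

```bash
for k in 1; do python3 -m crank '[[[0,0,0.0005],0,0],[[0,0,0.0005],0,0],[[0,0,0.0005],0,0],[[0,0,0.0005],0,0],[[0,0,0],0,0]]'; done
python3 -m crank '[[[0,0,0.0005],0,0],[[0,0,0.0005],0,0],[[0,0,0.0005],0,0],[[0,0,0.0005],0,0],[[0,0,0],0,0]]'
python3 -m crank '[[[0,0,0.0005],0,0],[[0,0,0.0005],0,0],[[0,0,0.0005],0,0],[[0,0,0.0005],0,0],[[0,0,0],0,0]]'
```

```text
time: 21.4
tool_pos: [0.5974, 0.0737, 0.1603]
orientation: [[-0.255, 0.967, 0.002], [0.967, 0.255, -0.0], [-0.001, 0.002, -1.0]]
ft_force: [-3.5, -0.1, 7.5]
opening: 0.0
time: 21.9
tool_pos: [0.5974, 0.0737, 0.1583]
orientation: [[-0.255, 0.967, 0.002], [0.967, 0.255, -0.0], [-0.001, 0.002, -1.0]]
ft_force: [-3.2, -0.7, 7.3]
opening: 0.0002
time: 22.4
tool_pos: [0.5974, 0.0737, 0.1563]
orientation: [[-0.255, 0.967, 0.002], [0.967, 0.255, -0.0], [-0.001, 0.002, -1.0]]
ft_force: [-2.8, -0.2, 7.6]
opening: 0.0001
```

```bash
python3 -m crank '[[[0,0,0.0005],0,0],[[0,0,0.0005],0,0],[[0,0,0.0005],0,0],[[0,0,0.0005],0,0],[[0,0,0],0,0]]'
python3 -m crank '[[[0,0,0.0005],0,0],[[0,0,0.0005],0,0],[[0,0,0.0005],0,0],[[0,0,0.0005],0,0],[[0,0,0],0,0]]'
python3 -m crank '[[[0,0,0.0005],0,0],[[0,0,0.0005],0,0],[[0,0,0],0,0],[[0,0,0],0,0],[[0,0,0],0,0]]'
python3 -m crank '[[[0,0,0.0005],0,0],[[0,0,0.0005],0,0],[[0,0,0],0,0],[[0,0,0],0,0],[[0,0,0],0,0]]'
python3 - <<'E'
from h import *
f=[r.get_state()['ft_force'] for _ in range(3)];print(f)
cv2.imwrite('pics/v.png',cv2.resize(r.get_image('side')[170:230,250:330],None,fx=10,fy=10,interpolation=cv2.INTER_CUBIC))
E
```

```text
time: 22.9
tool_pos: [0.5974, 0.0737, 0.1543]
orientation: [[-0.255, 0.967, 0.002], [0.967, 0.255, -0.0], [-0.0, 0.002, -1.0]]
ft_force: [-3.0, 0.1, 7.0]
opening: -0.0002
time: 23.4
tool_pos: [0.5974, 0.0737, 0.1523]
orientation: [[-0.255, 0.967, 0.002], [0.967, 0.255, -0.0], [-0.0, 0.002, -1.0]]
ft_force: [-2.3, -0.4, 7.6]
opening: 0.0001
time: 23.9
tool_pos: [0.5974, 0.0737, 0.1513]
orientation: [[-0.255, 0.967, 0.002], [0.967, 0.255, -0.0], [-0.001, 0.002, -1.0]]
ft_force: [-2.5, 0.3, 7.7]
opening: -0.0
time: 24.4
tool_pos: [0.5974, 0.0737, 0.1503]
orientation: [[-0.255, 0.967, 0.002], [0.967, 0.255, -0.0], [-0.001, 0.002, -1.0]]
ft_force: [-2.6, 0.0, 6.6]
opening: -0.0001
[array([-2.60991539,  0.01553213,  6.56381237]), array([-2.60991539,  0.01553213,  6.56381237]), array([-2.60991539,  0.01553213,  6.56381237])]
```

View pics/v.png

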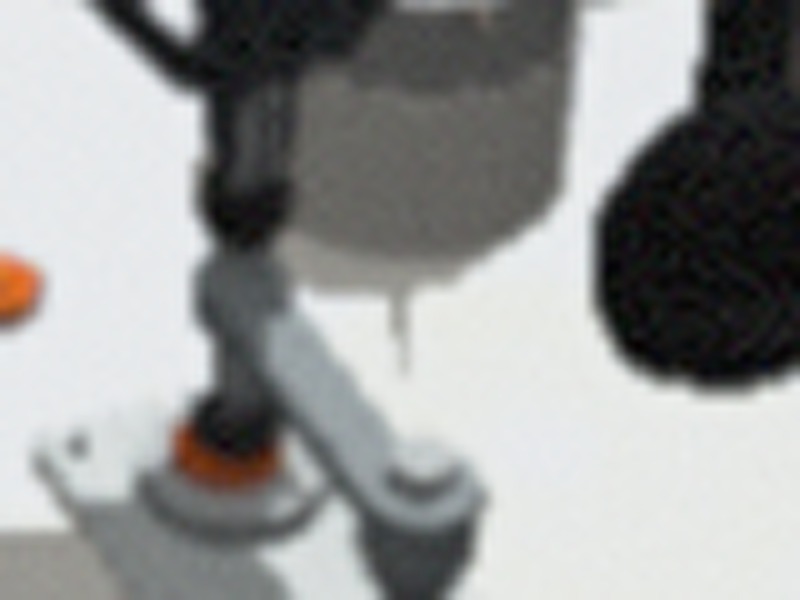

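```bash
for k in 1; do python3 -m crank '[[[0,0,0.0005],0,0],[[0,0,0.0005],0,0],[[0,0,0],0,0],[[0,0,0],0,0],[[0,0,0],0,0]]'; done | grep -v orient
python3 -m crank '[[[0,0,0.0005],0,0],[[0,0,0.0005],0,0],[[0,0,0],0,0],[[0,0,0],0,0],[[0,0,0],0,0]]'
python3 -m crank '[[[0,0,0.0005],0,0],[[0,0,0.0005],0,0],[[0,0,0],0,0],[[0,0,0],0,0],[[0,0,0],0,0]]'
```

```text
time: 24.95
tool_pos: [0.5974, 0.0737, 0.1496]
ft_force: [-3.2, -0.5, 7.8]
opening: -0.0001
time: 25.45
tool_pos: [0.5974, 0.0736, 0.1488]
orientation: [[-0.255, 0.967, 0.002], [0.967, 0.255, -0.0], [-0.001, 0.002, -1.0]]
ft_force: [-4.6, -0.1, 9.3]
opening: 0.0004
time: 25.95
tool_pos: [0.5975, 0.0737, 0.148]
orientation: [[-0.255, 0.967, 0.002], [0.967, 0.255, -0.0], [-0.001, 0.002, -1.0]]
ft_force: [-3.8, -0.4, 9.4]
opening: 0.0002
```

The force starts rising at z ≈ 0.150, exactly where contact with the gear is expected. I'll go on to z ≈ 0.145.

```bash

python3 -m crank '[[[0,0,0.0005],0,0],[[0,0,0.0005],0,0],[[0,0,0.0005],0,0],[[0,0,0],0,0],[[0,0,0],0,0]]'
python3 -m crank '[[[0,0,0.0005],0,0],[[0,0,0.0005],0,0],[[0,0,0.0003],0,0],[[0,0,0],0,0],[[0,0,0],0,0]]'
```

```text
time: 26.45
tool_pos: [0.5975, 0.0736, 0.1469]
orientation: [[-0.255, 0.967, 0.002], [0.967, 0.255, -0.0], [-0.001, 0.002, -1.0]]
ft_force: [-4.3, -0.3, 10.8]
opening: 0.0003
time: 26.95
tool_pos: [0.5975, 0.0737, 0.146]
orientation: [[-0.255, 0.967, 0.003], [0.967, 0.255, -0.0], [-0.001, 0.003, -1.0]]
ft_force: [-4.9, -0.7, 12.0]
opening: 0.0001
```

```bash

python3 -m crank '[[[0,0,0.0005],0,0],[[0,0,0.0005],0,0],[[0,0,0.0002],0,0],[[0,0,0],0,0],[[0,0,0],0,0]]'
```

```text
time: 27.45
tool_pos: [0.5975, 0.0737, 0.1451]
orientation: [[-0.255, 0.967, 0.003], [0.967, 0.255, -0.0], [-0.001, 0.003, -1.0]]
ft_force: [-4.2, 0.1, 12.4]
opening: 0.0
```

The knob is at 0.1451 and the force is up 5.0 N over sliding friction, so both point to about 5 mm of spring. I'll lift off straight up and check.

```bash

python3 -m crank '[[[0,0,-0.002],0,0],[[0,0,-0.003],0,0],[[0,0,-0.01],0,0],[[0,0,-0.025],0,0],[[0,0,-0.04],0,0]]'
python3 -m crank '[[[0,0,-0.03],0,0],[[0.03,0,-0.02],0,0],[[0.04,0,0],0,0],[[0.04,0,0],0,0],[[0,0,0],0,0]]'
python3 - <<'E'
from h import *
import pickle
s=r.get_state();cv2.imwrite('pics/w.png',r.get_image('wrist'));pickle.dump(s,open('w.pkl','wb'))
i=r.get_image('side');cv2.imwrite('pics/w3.png',i)
cv2.imwrite('pics/w2.png',cv2.resize(i[170:230,250:330],None,fx=10,fy=10,interpolation=cv2.INTER_CUBIC))
print(s['ft_force'])
for z in(.121,.145,.026,.036,.108):print(z,proj('side',(.5968,.0732,z)))
E
```

```text
time: 27.95
tool_pos: [0.5957, 0.0736, 0.2184]
orientation: [[-0.255, 0.967, -0.008], [0.967, 0.255, -0.0], [0.002, -0.008, -1.0]]
ft_force: [0.7, -0.4, 0.3]
opening: 0.0
time: 28.45
tool_pos: [0.568, 0.1844, 0.2717]
orientation: [[-0.261, 0.965, -0.0], [0.965, 0.261, 0.002], [0.002, 0.001, -1.0]]
ft_force: [-1.0, -0.5, 0.1]
opening: 0.0001
[-1.01031752 -0.49166016  0.13176836]
0.121 [273.50750676 193.51036959]
0.145 [273.74473426 187.78232103]
0.026 [272.61769183 214.99566657]
0.036 [272.70783491 212.81908936]
0.108 [273.38118077 196.56061229]
```

View pics/w.png

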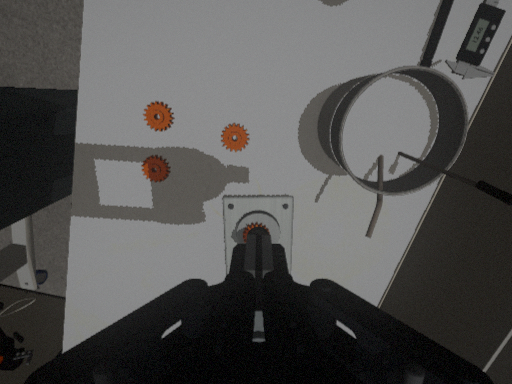

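View pics/w2.png

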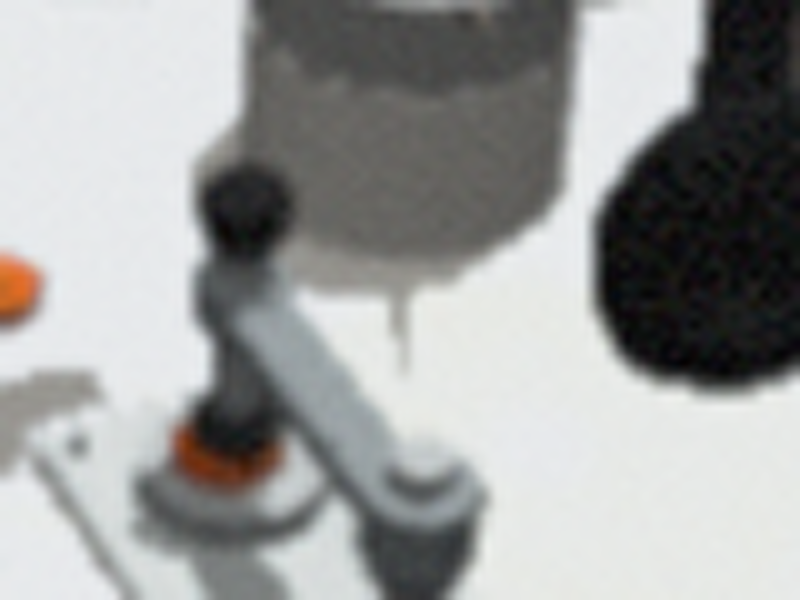

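View pics/w3.png

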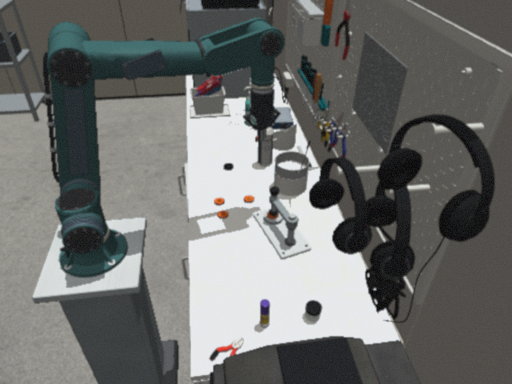

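The pad sits on the gear and the bystanders are in place. One last check from the top camera that the arm stayed against its stop.

```bash
python3 -m crank '[[[0.045,0,0],0,0],[[0.045,0,0],0,0],[[0,0,0],0,0],[[0,0,0],0,0],[[0,0,0],0,0]]'
python3 - <<'E'
from h import *
i=r.get_image('top');cv2.imwrite('pics/x.png',cv2.resize(i[130:230,170:330],None,fx=5,fy=5,interpolation=cv2.INTER_CUBIC))
s=r.get_state();w=r.get_image('wrist');cv2.imwrite('pics/y.png',w)
for P in((.5968,.0732,.145),(.6316,-.052,.13)):
    u=proj('top',P);print((u-[170,130])*5+2, proj('wrist',P,s))
E
```

```text
time: 29.05
tool_pos: [0.5469, 0.2655, 0.2711]
orientation: [[-0.253, 0.967, 0.0], [0.967, 0.253, -0.001], [-0.001, -0.0, -1.0]]
ft_force: [0.4, 0.4, 0.6]
opening: -0.0003
[417.61199908 203.42052427] [257.47307385 338.29736444]
[648.10641786 140.96837421] [258.85055473 400.4094147 ]
```

View pics/x.png

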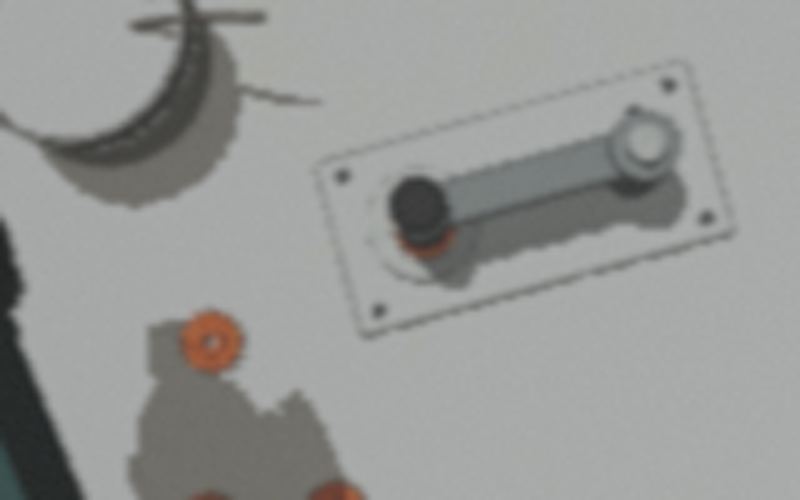

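View pics/y.png

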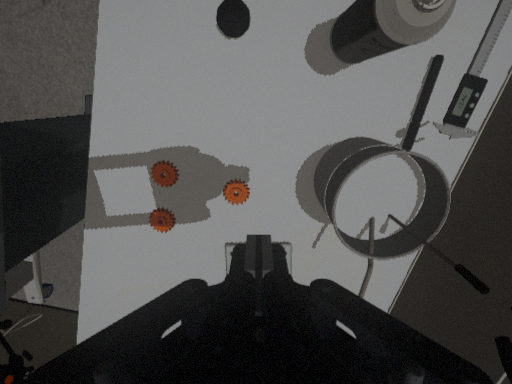

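The knob is seen at (418,205) against a predicted (417.6,203.4), so the arm is still straight above the anvil. The robot is clear of everything, so I'm handing in.

```bash
python3 -c "
from rig import r
print(r.hand_in())"
```

```text
the job is handed in; nothing more can be done
None
```

The job is handed in at about 29 s of the 58 s allowed, with the robot clear of everything. There was no verdict.

- **Gear:** I laid the leftmost gear flat on the anvil. The wrist camera put it within about 1 mm of the anvil's centre.
- **Swing arm:** I pushed it until it stopped moving and the side force rose to about 13 N, then backed off. After the pressing, the top view shows the knob within about 1 mm of where it should be with the arm at its stop.
- **Plunger and pad:** The knob was pushed down to 145.1 mm, which by the given sizes is 5 mm of spring. The push force agrees: it rose from about 7.4 N to 12.4 N, starting where the pad should meet the gear. That puts the pad on the gear with about 5 N, well under the 12 N limit.
- **Bystanders:** I never touched the glue stick, the jar or the cap. They look unmoved in the later pictures; I did not measure their positions.

Three things disagreed along the way:

- **Knob height at the start:** The knob top was at 162 mm instead of 170 mm, because the plunger had not been fully raised. I went by where the fingers touched it.
- **Plunger friction:** It came out at about 7.4 N, against the stated 9 N.
- **Side camera:** It read about 1.5 pixels low, so I relied on the wrist and top cameras for positions.

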